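Tip the wall-plate elbows onto their plates, threads up

TASK

Two of the three green pipe elbows on the black mat are standing on their pipe sockets, so that their brass threads look sideways. With a fingertip, push each of these two over backwards, right where it stands, so that it lies flat on its wall plate with the brass thread looking straight up, ready for the thread gauge. Push gently, do not pinch, lift or shove them about, and leave the third elbow, the gauge, the caliper and the cutters where they are.

Things in the scene. Friction and masses are not known exactly. Their poses are not given: they have to be found in the camera images.
- mat: black rubber bench mat, fixed, 340 x 800 x 3 mm; origin at the centre of its underside on the bench, x and y along its short and long sides. The elbows start on it, their origins at least 15 cm apart; the rubber grips them well
- elbow_a: green plastic elbow, 73 mm high, 0.14-0.24 kg, standing on its pipe socket at the start. Origin: centre of the socket's mouth, on the mat. z: along the socket, away from its mouth (up at the start). x: along the brass thread's axis, out of it (level at the start, up when done); this axis crosses z at 46 mm. Socket 44 mm wide, bore 32. Lying on its plate, the origin is 27 mm above the mat
- elbow_a_thread (a point): centre of the face of elbow_a's thread port, at (44, 0, 46) mm in the elbow's frame; same axes. The port is 50 mm wide, its bore 30 mm wide and 24 mm deep. 2 N here tips the elbow about the rim of its socket on the plate side (22 mm behind z). The face rises as it tips: push back and up, along that arc, a level push slides or jams it. Past about 35 degrees it falls by itself
- elbow_a_plate (a point): centre of the flat back of elbow_a's wall plate, at (-27, 0, 46) mm in the elbow's frame; same axes. The plate is a disc 50 mm wide, 5 mm thick, facing away from the thread, with two ears along y, 90 mm from tip to tip
- elbow_b: green plastic elbow, 73 mm high, 0.14-0.24 kg, standing on its pipe socket at the start. Origin: centre of the socket's mouth, on the mat. z: along the socket, away from its mouth (up at the start). x: along the brass thread's axis, out of it (level at the start, up when done); this axis crosses z at 46 mm. Socket 44 mm wide, bore 32. Lying on its plate, the origin is 27 mm above the mat
- elbow_b_thread (a point): centre of the face of elbow_b's thread port, at (44, 0, 46) mm in the elbow's frame; same axes. The port is 50 mm wide, its bore 30 mm wide and 24 mm deep. 2 N here tips the elbow about the rim of its socket on the plate side (22 mm behind z). The face rises as it tips: push back and up, along that arc, a level push slides or jams it. Past about 35 degrees it falls by itself
- elbow_b_plate (a point): centre of the flat back of elbow_b's wall plate, at (-27, 0, 46) mm in the elbow's frame; same axes. The plate is a disc 50 mm wide, 5 mm thick, facing away from the thread, with two ears along y, 90 mm from tip to tip
- elbow_c: the third elbow, the same fitting, already lying on its wall plate with the thread up: to be left alone. Origin: centre of the plate's back, on the mat; z up along the thread's axis (71 mm high), x towards the mouth of its socket, which is 46 mm from the origin; ears along y, 90 mm from tip to tip
- caliper: digital caliper lying on the bench beyond the mat, 235 mm long in its y, 72 mm wide with its jaws towards +x, 15 mm high; origin on the bench under the middle of its beam; leave alone
- gauge: steel thread plug gauge standing in a wooden rest 70 x 100 x 30 mm beyond the mat, 125 mm high in all; origin at the centre of the rest's underside; leave alone
- cutters: side cutters with red handles lying on the bench at the left of the mat, 145 mm long in its x (jaws at +x), 50 mm wide, 13 mm high; origin on the bench under the pivot; leave alone

How it is judged (in metres and radians):
At the end, for the whole second after the job is handed in: both elbows lie at rest on their wall plates on the mat, thread axis within 7 degrees of straight up, each socket mouth within 12 cm of where it stood; the third elbow, caliper, gauge and cutters are within 20 mm of where they were, the third elbow still thread up (angle between each of elbow_a, elbow_b's own x axis and vertical below 0.12 rad and z of elbow_a in the frame of mat between 0.024 and 0.036 m and distance of each of elbow_a, elbow_b from where it was at the start of the episode below 0.12 m and linear speed of each of elbow_a, elbow_b below 0.02 m/s and angular speed of each of elbow_a, elbow_b below 0.2 rad/s and z of elbow_b in the frame of mat between 0.024 and 0.036 m and distance of each of elbow_c, caliper, gauge, cutters from where it was at the start of the episode below 0.02 m and angle between elbow_c's own z axis and vertical below 0.12 rad); the robot touches nothing.
It fails at once if an elbow is lifted off the mat instead of being tipped on it (height (world z) of any of elbow_a, elbow_b above 0.06 m or height (world z) of any of elbow_a_thread, elbow_b_thread above 0.105 m).
It fails at once if an elbow is pinched or pressed hard (over 20 N from the fingers) (contact force between any of elbow_a, elbow_b and the fingers above 20 N).
It fails at once if the third elbow, the caliper, the gauge or the cutters are moved by more than 20 mm (distance of any of elbow_c, caliper, gauge, cutters from where it was at the start of the episode above 0.02 m).
It also fails if it takes over 48 s, if anything falls off the work surface, if the arm or the gripper's body presses on something with over 40 N, if the wrist force passes 120 N, or if a joint passes its speed limit or range.

ROBOT

A 6-joint arm with a two-finger parallel gripper is mounted at the origin on the work surface. World frame = base frame: x ahead of the robot, y to its left, z up, the work surface at z = 0. Lengths are in m, angles in degrees, forces in N, time in s.
With the tool pointing down it reaches from about 0.35 to 0.85 m from the base axis. Payload 8.1 kg.
Tool frame: the origin (TCP) lies on the centre line of the jaws, within the pads' length; the fingertips stand bot.tip_reach ahead of it and the grasp point (between the pads) lies 8 mm behind it (bot.tip_reach is the distance from the TCP to the fingertips, in m); z points along the fingers, y is the line along which they close (so a half turn about z gives the same grasp; the last joint's range is limited). The gripper opens to 85 mm and grips with 20 to 120 N. Pads are 22 mm wide; open, the fingers measure 114 mm over their backs; the gripper's body (76 mm by 85 mm) begins 54 mm behind the grasp point. The pads swing forward as they close: fully open they stand 13 mm farther back than shut.
Start: joints at [58.533, 7.471, 85.268, -0, 87.261, -4.893], TCP at [0.268, 0.537, 0.214] pointing down, gripper open.
Joint ranges: [-169.43, 169.43], [-51.17, 129.36], [1.28, 143.12], [-76.62, 256.62], [0, 156.53], [-152.29, 152.29]. Speed limits (degrees/s): [136.94, 136.94, 159.86, 180, 180, 180].

INTERFACE

Orientations are given as a 3x3 rotation matrix whose columns are the frame's x, y, z axes.
In Python, from plant import bot gives the robot as it stands.
- The arm moves only by the shell command python3 steer.py FILE [OPENING], which reads ROWS from the file FILE. ROWS is a JSON list of rows, 1 to 20 of them, each of 6 numbers: dx, dy, dz in units of 20 mm, then a rotation vector rx, ry, rz in units of 10 degrees; each row shifts and turns the commanded pose from where the row before left it, along the tool's axes as they then stand; what a row does not reach is not made up. A row lasts 1/12 s, in which the tool goes at most 0.0417 m and 7.16 degrees, less where a joint would pass 70% of its speed; a pose out of reach is approached as far as the arm can. OPENING is the finger opening in m, set as the command begins (- or left out keeps the last). The fingers move at their own pace and stop on an object; the grip force is fixed at half the most. Time passes only in rows, so rows that do not move let the fingers close. It prints the time, the measured TCP pose, the force, the opening and the grip force at its end. Input that does not fit is refused with a message, and nothing moves.
- bot.state(): the state, without advancing time (a new reading comes with each control period).
- bot.read_camera(name): name is "side" or "top" or "wrist"; returns the picture (480x640x3 uint8, red, green, blue); there is no depth.
- bot.camera_model(name): a dict with "fx", "fy", "cx", "cy" (pixels), "R" (3x3) and "t" (3): a world point X has camera coordinates R X + t. Camera axes: x right, y down, z forward; pixel columns grow to the right and rows downward; lengths in m; the calibration is good to about 2 mm. A picture is of the moment at which its call begins: read the wrist's pose just before it. camera_model takes no time and is no camera call; for the wrist camera it gives the pose at the moment of the call.
- bot.sign_off(): hands the job in; it is judged then, once.
The state is a dict: "time": time; "joints": joint angles; "qvel": joint speeds; "joint_efforts": joint torques, N m; "tool_pos": TCP position; "orientation": TCP orientation; "force": force on the tool from outside, world axes, zero at the start; "moment": the same for the moment, N m; "gripper_width": finger opening in m; "finger_force": force on a finger pad.
Only numpy, scipy, OpenCV 4.12 (cv2) and the standard library are available. Lean on these libraries where they do the work, as an engineer would, in place of code of your own. Each camera call takes 0.05 s, during which the arm holds its last target. There are 200 camera calls.

## Working session

There is one attempt and no reset: what is moved stays moved. The work goes in short steps, Python scripts to look and compute and a shell command to move; the robot and the scene stay as the last step left them, time stands still between calls to the robot, and variables do not carry over. Pictures are saved under pics/ and viewed, at most 10 in all, crops included, and the job is handed in when it is done.

```bash
ls; mkdir -p pics; python3 - <<'E'
from plant import bot
import cv2,numpy as np
print(bot.state(),bot.tip_reach)
for n in ("top","side"):
    m=bot.camera_model(n); print(n,m)
    cv2.imwrite(f"pics/{n}0.png",bot.read_camera(n)[:,:,::-1])
E
```

```text
pics
plant.py
steer.py
{'time': 0.0, 'joints': array([ 5.85326712e+01,  7.51629053e+00,  8.53308875e+01, -1.54664600e-03,
        8.72601056e+01, -4.89225632e+00]), 'qvel': array([ 0.06397183, -0.02972269, -0.06674319, -0.05685783, -0.02439726,
       -0.00919296]), 'joint_efforts': array([ 4.79812879e-04, -5.69420743e+01, -5.00532854e+01, -4.15276345e-04,
        1.50992721e-02,  5.72698991e-05]), 'tool_pos': array([0.26809642, 0.53611635, 0.21331671]), 'orientation': array([[-8.94349483e-01,  4.47367961e-01, -9.54444690e-04],
       [ 4.47368959e-01,  8.94348041e-01, -1.61116000e-03],
       [ 1.32824375e-04, -1.86792904e-03, -9.99998247e-01]]), 'force': array([0.20934532, 0.28178046, 0.41637747]), 'moment': array([ 0.0006332 ,  0.03009173, -0.03692867]), 'finger_force': 0.0, 'gripper_width': 0.08539408357077001} 0.011
top {'fx': 574.4364864685987, 'fy': 574.4364864685987, 'cx': 328.3868220581043, 'cy': 237.0464419290468, 'R': array([[ 0.0833194 , -0.9965188 ,  0.00285761],
       [-0.97169857, -0.08187957, -0.22157982],
       [ 0.22104244,  0.01568516, -0.97513805]]), 't': array([0.07407865, 0.65574468, 1.15793122])}
side {'fx': 494.0446350449616, 'fy': 494.0446350449616, 'cx': 320.8625381791446, 'cy': 233.6293235699188, 'R': array([[ 0.93472659, -0.35500313,  0.01609275],
       [-0.24434639, -0.67492836, -0.69625179],
       [ 0.25803302,  0.64687285, -0.71761722]]), 't': array([-0.56676033,  0.28604731,  1.01922135])}
```

View pics/top0.png

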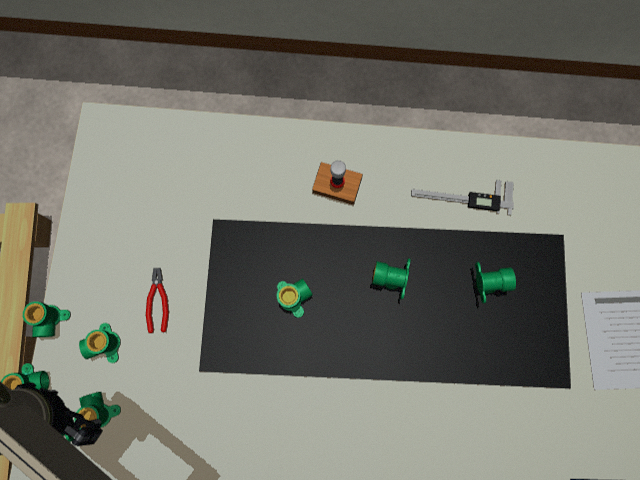

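View pics/side0.png

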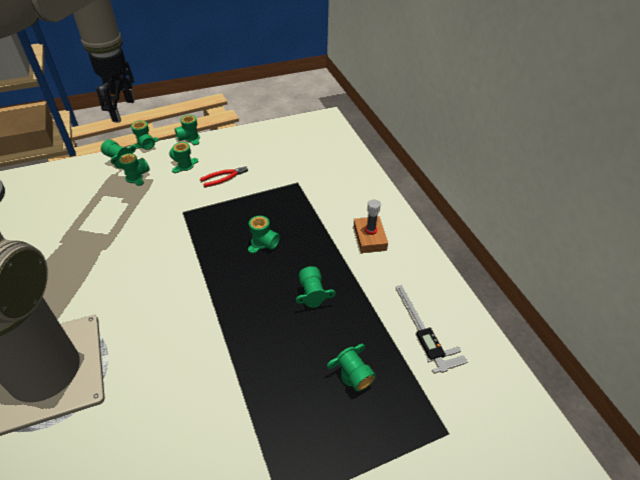

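```bash
cat > h.py <<'E'
import numpy as np,cv2
from plant import bot
def ray(m,uv,z):
    d=m["R"].T@np.array([(uv[0]-m["cx"])/m["fx"],(uv[1]-m["cy"])/m["fy"],1]); c=-m["R"].T@m["t"]
    return c+d*(z-c[2])/d[2]
def pix(m,X):
    p=m["R"]@np.array(X)+m["t"]; return np.array([m["fx"]*p[0]/p[2]+m["cx"],m["fy"]*p[1]/p[2]+m["cy"]])
E
python3 - <<'E'
from h import *
m=bot.camera_model("top"); im=cv2.imread("pics/top0.png")
hsv=cv2.cvtColor(im,cv2.COLOR_BGR2HSV)
g=cv2.inRange(hsv,(55,100,40),(90,255,255))|cv2.inRange(hsv,(10,120,60),(30,255,255))
for n,(x0,y0,x1,y1) in dict(a=(360,240,430,320),b=(455,240,530,320),c=(265,265,325,330)).items():
    s=np.zeros_like(g); s[y0:y1,x0:x1]=g[y0:y1,x0:x1]
    ys,xs=np.nonzero(s); print(n,len(xs),xs.min(),xs.max(),ys.min(),ys.max())
    for k in (ys.min(),ys.max()): print(' row',k,xs[ys==k], ray(m,(xs[ys==k].mean(),k),.049).round(4))
    for k in (xs.min(),xs.max()): print(' col',k,ys[xs==k], ray(m,(k,ys[xs==k].mean()),.049).round(4))
c=im[235:325,355:535]; cv2.imwrite("pics/c1.png",cv2.resize(c,None,fx=4.4,fy=4.4,interpolation=cv2.INTER_CUBIC))
E
```

```text
a 796 373 410 258 298
 row 258 [408 409] [ 0.6209 -0.0481  0.049 ]
 row 298 [401 402 403] [ 0.5329 -0.0388  0.049 ]
 col 373 [275 276 277 280 281 282 283] [0.5683 0.0257 0.049 ]
 col 410 [259 260 261] [ 0.6168 -0.0516  0.049 ]
b 848 475 515 261 303
 row 261 [478] [ 0.627  -0.1987  0.049 ]
 row 303 [484] [ 0.5369 -0.2138  0.049 ]
 col 475 [263 265 266] [ 0.6183 -0.1924  0.049 ]
 col 515 [275 276 277 278 279 280 281 282 283 284 285 286 287 288] [ 0.5888 -0.2792  0.049 ]
c 853 276 312 279 317
 row 279 [300 301 302 303] [0.5557 0.179  0.049 ]
 row 317 [296 297 298 299] [0.4741 0.1798 0.049 ]
 col 276 [294 295] [0.5179 0.2302 0.049 ]
 col 312 [294] [0.5254 0.1536 0.049 ]
```

View pics/c1.png

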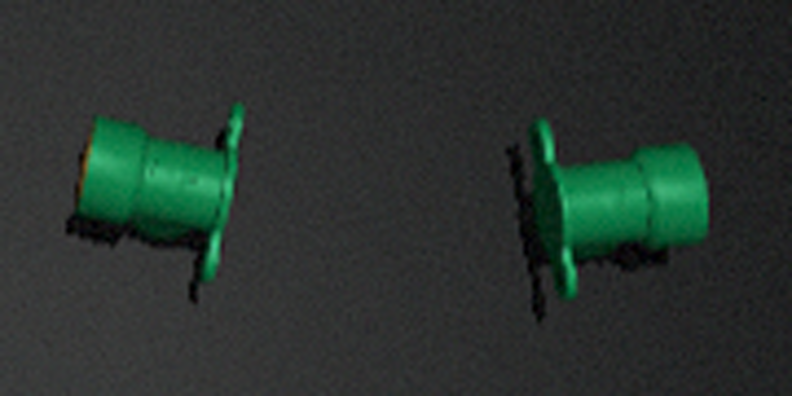

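The top view shows elbow a at about (390,276), with its ear tips at (409,259) and (402.5,298) and its thread towards +y. Elbow b is at about (495,281), with its ear tips at (478,262.5) and (484.5,302.5) and its thread towards −y. Elbow c is at (293,295), thread up. The side view agrees.

```bash
cat >> h.py <<'E'
from scipy.spatial.transform import Rotation as Ro
EARS=dict(a=((409.1,258.9),(402.5,298.2)),b=((478,262.5),(484.5,302.5)))
def elbow(n):
    m=bot.camera_model("top"); p,q=[ray(m,u,.049) for u in EARS[n]]
    e=(p-q)/np.linalg.norm(p-q); x=np.cross(e,[0,0,1])*(-1 if n=='a' else 1)
    return (p+q)/2-.0245*-x*-1+.0*x if 0 else (p+q)/2+.0245*x, x, np.linalg.norm(p-q)   # axis point at z=.049, thread dir
def delta(P,R):
    s=bot.state(); R0=s["orientation"]
    return (R0.T@(P-s["tool_pos"])).round(4), Ro.from_matrix(R0.T@R).as_rotvec(degrees=True).round(2)
def toolR(n,tilt):
    """tool y across the elbow, x along world +y-ish; fingertips lean 'tilt' deg towards the elbow"""
    x=elbow(n)[1]; tx=x if n=='a' else -x; z=np.array([0,0,-1.]); R=np.c_[tx,np.cross(z,tx),z]
    push=-x; a=np.cross(z,push); return Ro.from_rotvec(a*np.radians(tilt)).as_matrix()@R
def tcp(n,dx,h,tilt,reach):
    """TCP for the leading tip edge dx in front of the face, h above the mat"""
    C,x,_=elbow(n); R=toolR(n,tilt); edge=C+x*(.044+dx); edge[2]=.003+h
    s=-1 if n=='a' else 1
    return edge-R@np.array([s*.011,0,reach]),R
E
sed -i 's/    return (p+q)\/2-.*/    return (p+q)\/2+.0245*x, x, np.linalg.norm(p-q)   # axis point at z=.049, thread dir/' h.py
python3 - <<'E'
from h import *
for n in 'ab':
    C,x,w=elbow(n);print(n,C,x,w,'face',C+.044*x)
    ms=bot.camera_model("side"); print(pix(bot.camera_model("top"),C+.044*x),[pix(ms,X).round() for X in(C+.044*x, C-.0245*x+np.cross(x,[0,0,.045]),C-.0245*x-np.cross(x,[0,0,.045]))])
    P,R=tcp(n,.06,.15,0,.011); print(P,delta(P,R))
E
echo '[[0, 0, 0, 0, 0, 0]]' > mv.in && python3 steer.py mv.in 0.016
```

```text
a [ 0.5785132 -0.0203304  0.049    ] [ 0.11026572  0.99390214 -0.        ] 0.08700376945296906 face [0.58336489 0.02340129 0.049     ]
[374.50268371 272.32295999] [array([308., 274.]), array([335., 293.]), array([296., 301.])]
[0.59119376 0.09396834 0.164     ] (array([-0.4868, -0.2509,  0.0498]), array([-9.000e-02,  5.000e-02,  6.976e+01]))
b [ 0.58536335 -0.23085577  0.049     ] [ 0.18442679 -0.98284625  0.        ] 0.08710242748143099 face [ 0.59347813 -0.27410101  0.049     ]
[512.6536089  279.14060675] [array([365., 384.]), array([327., 367.]), array([364., 347.])]
[ 0.60657243 -0.34388309  0.164     ] (array([-0.6964, -0.6356,  0.0504]), array([-9.00e-02,  4.00e-02,  5.28e+01]))
time: 0.18
tool_pos: [0.2682, 0.5363, 0.2137]
orientation: [[-0.894, 0.447, -0.001], [0.447, 0.894, -0.001], [0.0, -0.001, -1.0]]
force: [-0.5, 0.1, 0.3]
gripper_width: 0.0755
finger_force: 0.0
```

Units first: shifts go in units of 20 mm and turns go in units of 10 degrees. So -0.03 m is -1.5, -0.0155 m is -0.775.

```bash
echo '[[-1.5, -0.775, 0, 0, 0, 0], [-1.5, -0.775, 0, 0, 0, 0], [-1.5, -0.775, 0, 0, 0, 0], [-1.5, -0.775, 0, 0, 0, 0], [-1.5, -0.775, 0, 0, 0, 0], [-1.5, -0.775, 0, 0, 0, 0], [-1.5, -0.775, 0, 0, 0, 0], [-1.5, -0.775, 0, 0, 0, 0], [-1.5, -0.775, 0, 0, 0, 0], [-1.5, -0.775, 0, 0, 0, 0], [-1.5, -0.775, 0, 0, 0, 0], [-1.5, -0.775, 0, 0, 0, 0], [-1.5, -0.775, 0, 0, 0, 0], [-1.5, -0.775, 0, 0, 0, 0], [-1.5, -0.775, 0, 0, 0, 0], [-1.5, -0.775, 0, 0, 0, 0], [0, 0, 0, 0, 0, 0]]' > mv.in && python3 steer.py mv.in
echo '[[0, 0, 0, 0, 0, 0.7], [0, 0, 0, 0, 0, 0.7], [0, 0, 0, 0, 0, 0.7], [0, 0, 0, 0, 0, 0.7], [0, 0, 0, 0, 0, 0.7], [0, 0, 0, 0, 0, 0.7], [0, 0, 0, 0, 0, 0.7], [0, 0, 0, 0, 0, 0.7], [0, 0, 0, 0, 0, 0.7], [0, 0, 0, 0, 0, 0.7], [0, 0, 0, 0, 0, 0], [0, 0, 0, 0, 0, 0]]' > mv.in && python3 steer.py mv.in
python3 - <<'E'
from h import *
print(bot.tip_reach)
for dx,h in((.05,.1),(.02,.056)):
    P,R=tcp('a',dx,h,20,bot.tip_reach); print(P,R[:,2],*delta(P,R))
E
```

```text
time: 1.6
tool_pos: [0.5891, 0.0948, 0.2138]
orientation: [[-0.892, 0.451, 0.0], [0.451, 0.892, -0.002], [-0.001, -0.002, -1.0]]
force: [0.7, 1.2, 0.1]
gripper_width: 0.0162
finger_force: 0.0
time: 2.6
tool_pos: [0.5865, 0.1003, 0.2142]
orientation: [[0.11, 0.994, -0.0], [0.994, -0.11, -0.0], [-0.0, -0.0, -1.0]]
force: [-0.3, 0.7, -0.3]
gripper_width: 0.016
finger_force: 0.0
0.011
[0.5904328  0.08710926 0.1095744 ] [-0.0377131  -0.33993455 -0.93969262] [-0.0126  0.0054  0.1046] [-3.e-02 -2.e+01 -1.e-02]
[0.58712483 0.0572922  0.0655744 ] [-0.0377131  -0.33993455 -0.93969262] [-0.0426  0.0054  0.1486] [-3.e-02 -2.e+01 -1.e-02]
```

Scaled: 0.035 m is 1.75, 0.034 m is 1.7, -5 degrees is -0.5.

```bash
echo '[[0, 0.135, 1.75, 0, -0.5, 0], [0, 0.135, 1.75, 0, -0.5, 0], [0, 0, 1.7, 0, -0.5, 0], [0, 0, 0, 0, -0.5, 0], [0, 0, 0, 0, 0, 0], [0, 0, 0, 0, 0, 0]]' > mv.in && python3 steer.py mv.in
python3 - <<'E'
from h import *
for dx,h in((.02,.056),(0,.056)):
    P,R=tcp('a',dx,h,20,bot.tip_reach); print(P,*delta(P,R))
cv2.imwrite("pics/w1.png",bot.read_camera("side")[150:390,200:520,::-1].repeat(2,0).repeat(2,1))
E
```

```text
time: 3.1
tool_pos: [0.5905, 0.092, 0.1098]
orientation: [[0.101, 0.994, -0.04], [0.934, -0.109, -0.339], [-0.341, -0.003, -0.94]]
force: [-0.6, 0.2, 0.7]
gripper_width: 0.016
finger_force: 0.0
[0.58712483 0.0572922  0.0655744 ] [-0.0176  0.0005  0.0535] [-0.16 -0.04  0.14]
[0.58491951 0.03741416 0.0655744 ] [-0.0364  0.0005  0.0603] [-0.16 -0.04  0.14]
```

View pics/w1.png

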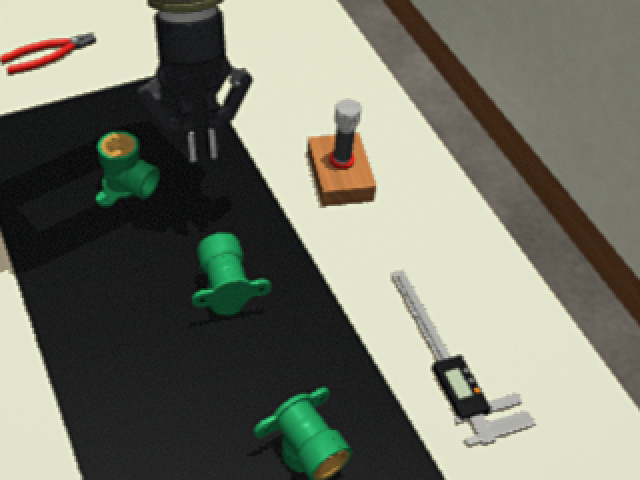

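The side view (crop offset 200,150, scale 2) shows two thin, close fingertips behind elbow a's port. They are aligned with it and clear of elbow c and the gauge.

```bash
echo '[[-0.49, 0, 0.84, 0, 0, 0], [-0.49, 0.025, 0.84, 0, 0, 0], [-0.49, 0, 0.835, 0, 0, 0], [0, 0, 0, 0, 0, 0], [0, 0, 0, 0, 0, 0], [0, 0, 0, 0, 0, 0]]' > mv.in && python3 steer.py mv.in
echo '[[-0.095, 0, 0.035, 0, 0, 0], [-0.095, 0, 0.035, 0, 0, 0], [-0.095, 0, 0.035, 0, 0, 0], [0, 0, 0, 0, 0, 0], [0, 0, 0, 0, 0, 0]]' > mv.in && python3 steer.py mv.in
python3 - <<'E'
from h import *
P,R=tcp('a',0,.063,20,bot.tip_reach); print(P,*delta(P,R))
m=bot.camera_model("side");c=pix(m,[.583,.024,.05]).astype(int)
cv2.imwrite("pics/w2.png",cv2.resize(bot.read_camera("side")[c[1]-60:c[1]+60,c[0]-80:c[0]+80,::-1],None,fx=4,fy=4,interpolation=2))
E
```

```text
time: 3.65
tool_pos: [0.5879, 0.0459, 0.076]
orientation: [[0.109, 0.993, -0.036], [0.934, -0.115, -0.338], [-0.34, 0.003, -0.94]]
force: [0.0, -0.8, 0.2]
gripper_width: 0.0161
finger_force: 0.0
time: 4.07
tool_pos: [0.5859, 0.0401, 0.074]
orientation: [[0.108, 0.993, -0.039], [0.934, -0.114, -0.34], [-0.342, 0.0, -0.94]]
force: [-0.3, 0.9, -0.5]
gripper_width: 0.016
finger_force: 0.0
[0.58491951 0.03741416 0.0725744 ] [-0.0021 -0.0006  0.0023] [-0.07 -0.01 -0.22]
```

View pics/w2.png

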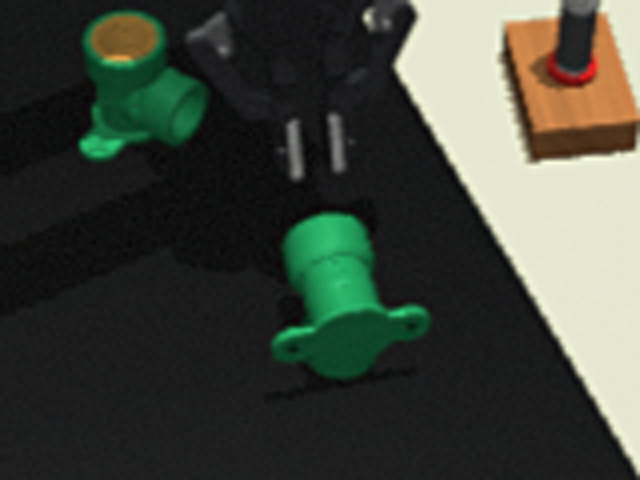

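```bash
python3 - <<'E'
from h import *
m=bot.camera_model("side");c=pix(m,[.583,.024,.05]).astype(int)-[80,60];s=bot.state()
for v in((0,.008,.011),(0,-.008,.011),(0,.008,-.01),(-.011,.008,.011),(-.011,-.008,.011)): print(v,((pix(m,s["tool_pos"]+s["orientation"]@np.array(v))-c)*4).round())
C,x,_=elbow('a')
print(((pix(m,C+.044*x+[0,0,.025])-c)*4).round(),((pix(m,C-.0245*x-np.cross(x,[0,0,.045]))-c)*4).round())
im=cv2.imread("pics/w2.png"); im=np.clip(((im/255.)**.45)*255,0,255).astype(np.uint8)[80:240,200:440]; cv2.imwrite("pics/w3.png",cv2.resize(im,None,fx=2,fy=2))
E
```

```text
(0, 0.008, 0.011) [331. 208.]
(0, -0.008, 0.011) [304. 213.]
(0, 0.008, -0.01) [328. 176.]
(-0.011, 0.008, 0.011) [335. 217.]
(-0.011, -0.008, 0.011) [308. 222.]
[322. 216.] [271. 351.]
```

View pics/w3.png

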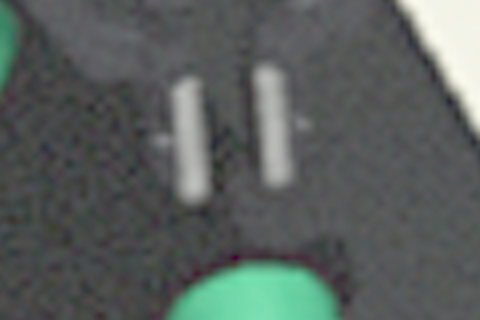

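```bash
python3 - <<'E'
from h import *
m=bot.camera_model("wrist");s=bot.state();im=bot.read_camera("wrist")[:,:,::-1]
for v in((0,.008,.011),(0,-.008,.011),(-.011,.008,.011),(.011,.008,.011),(0,.012,-.01)): print(v,pix(m,s["tool_pos"]+s["orientation"]@np.array(v)).round())
C,x,_=elbow('a');print(pix(m,C+.044*x+[0,0,.025]))
im=(((im/255.)**.6)*255).astype(np.uint8); cv2.imwrite("pics/w4.png",im)
E
```

```text
(0, 0.008, 0.011) [330. 283.]
(0, -0.008, 0.011) [300. 283.]
(-0.011, 0.008, 0.011) [330. 302.]
(0.011, 0.008, 0.011) [330. 264.]
(0, 0.012, -0.01) [340. 301.]
[314.28348035 314.87043053]
```

View pics/w4.png

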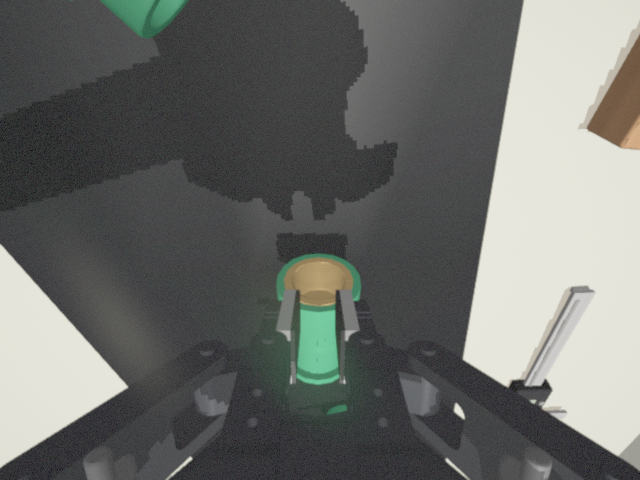

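The wrist view shows the bore at (318,283). The fingertips end near row 290, farther back along the tool than predicted, and the side view shows the same. I'll back off a little, go deeper and check before touching.

Scaled: 0.011 m is 0.55, 0.0114 m is 0.57.

```bash
echo '[[0.57, 0, -0.2, 0, 0, 0], [0, 0, 0.55, 0, 0, 0], [0, 0, 0.55, 0, 0, 0], [0, 0, 0, 0, 0, 0], [0, 0, 0, 0, 0, 0], [0, 0, 0, 0, 0, 0]]' > mv.in && python3 steer.py mv.in
python3 - <<'E'
from h import *
mw=bot.camera_model("wrist");s=bot.state();R,p=s["orientation"],s["tool_pos"];
print('wristcam in tool',R.T@(-mw["R"].T@mw["t"]-p), 'opt axis',R.T@mw["R"][2])
w=bot.read_camera("wrist");ms=bot.camera_model("side");sd=bot.read_camera("side")
c=(pix(ms,p)-[40,30]).astype(int); print('c',c)
for v in((-.011,.008,.011),(-.011,-.008,.011),(-.011,.008,-.012),(-.011,-.008,-.012)): X=p+R@np.array(v); print(v,(pix(ms,X)-c)*5)
a=cv2.resize(sd[c[1]:c[1]+80,c[0]:c[0]+80],None,fx=5,fy=5); b=w[230:430,215:415].repeat(2,0).repeat(2,1)
im=np.hstack([a,b])[:,:,::-1]; cv2.imwrite("pics/w5.png",(((im/255.)**.5)*255).astype(np.uint8))
E
```

```text
time: 4.67
tool_pos: [0.5858, 0.0442, 0.0525]
orientation: [[0.107, 0.993, -0.04], [0.933, -0.115, -0.34], [-0.342, -0.001, -0.94]]
force: [0.2, -0.1, -0.0]
gripper_width: 0.0161
finger_force: 0.0
wristcam in tool [ 0.07557763  0.00112149 -0.15950107] opt axis [-2.95019944e-01  1.05081126e-05  9.55491095e-01]
c [266 236]
(-0.011, 0.008, 0.011) [225.44737555 179.37033458]
(-0.011, -0.008, 0.011) [192.1586418 185.4844297]
(-0.011, 0.008, -0.012) [221.65018197 136.84500448]
(-0.011, -0.008, -0.012) [188.05488945 142.90495888]
```

View pics/w5.png

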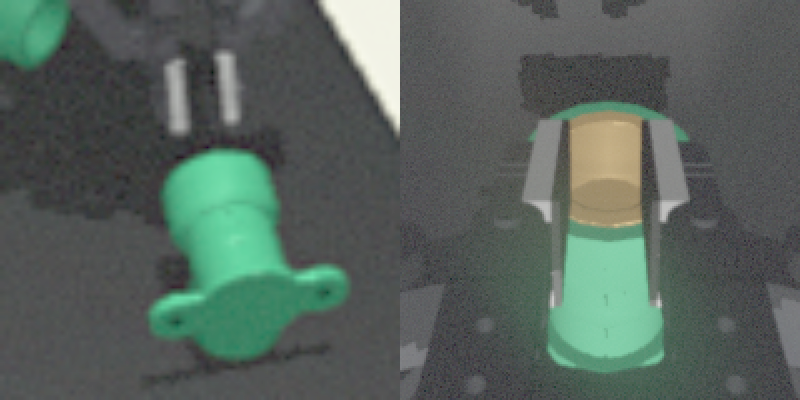

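Both views put the fingertips about 17 mm behind the TCP, not 11 mm ahead of it. I'll lower 6 mm and feel forward in small steps.

```bash
echo '[[0.1, 0, 0.28, 0, 0, 0], [-0.14, 0, 0.05, 0, 0, 0], [-0.14, 0, 0.05, 0, 0, 0], [0, 0, 0, 0, 0, 0], [0, 0, 0, 0, 0, 0], [0, 0, 0, 0, 0, 0]]' > mv.in && python3 steer.py mv.in | egrep "tool_pos|^force"
for i in 1 2 3 4; do echo '[[-0.095, 0, 0.035, 0, 0, 0], [0, 0, 0, 0, 0, 0], [0, 0, 0, 0, 0, 0]]' > mv.in && python3 steer.py mv.in | egrep "tool_pos|^force"; done
python3 - <<'E'
from h import *
s=bot.state();R,p=s["orientation"],s["tool_pos"];w=bot.read_camera("wrist");ms=bot.camera_model("side");sd=bot.read_camera("side")
c=np.array([266,236])
a=cv2.resize(sd[c[1]:c[1]+80,c[0]:c[0]+80],None,fx=5,fy=5); b=w[230:430,215:415].repeat(2,0).repeat(2,1)
im=np.hstack([a,b])[:,:,::-1]; cv2.imwrite("pics/w6.png",(((im/255.)**.5)*255).astype(np.uint8))
E
```

```text
tool_pos: [0.5857, 0.0385, 0.0473]
force: [-0.5, -0.2, -0.7]
tool_pos: [0.5854, 0.0365, 0.0471]
force: [-0.4, 0.8, -0.0]
tool_pos: [0.5851, 0.0344, 0.0471]
force: [-0.2, -0.5, 0.2]
tool_pos: [0.5848, 0.0324, 0.047]
force: [0.5, 0.7, -0.1]
tool_pos: [0.5847, 0.0304, 0.0471]
force: [0.2, 0.6, -0.5]
```

View pics/w6.png

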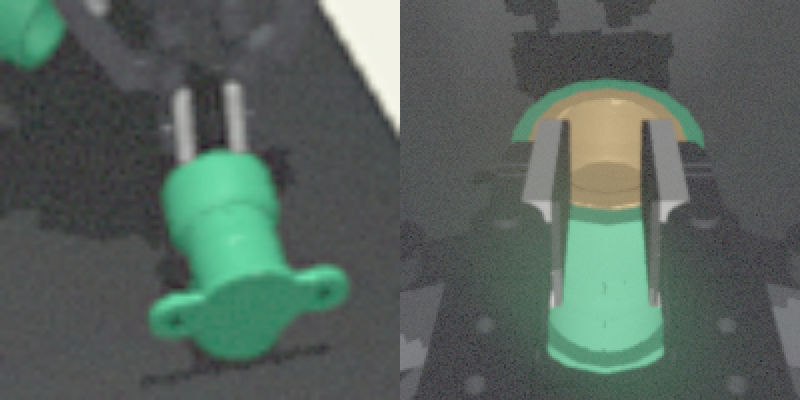

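The fingertips are now just behind the top of the port, at side-crop (187,160) and (238,152), and nothing has touched or moved. Next I push along the arc, back and up.

Scaled: -0.0034 m is -0.17, -0.0033 m is -0.165.

```bash
echo '[[-0.07, 0, 0.025, 0, 0, 0], [-0.07, 0, 0.025, 0, 0, 0], [-0.165, 0, -0.065, 0, 0, 0], [-0.165, 0, -0.065, 0, 0, 0], [-0.17, 0, -0.065, 0, 0, 0], [-0.17, 0, -0.065, 0, 0, 0]]' > mv.in && python3 steer.py mv.in | egrep "tool_pos|^force"
cat > chk.py <<'E'
from h import *
import sys
im=bot.read_camera("top")[:,:,::-1]; cv2.imwrite(f"pics/{sys.argv[1]}.png",im); hsv=cv2.cvtColor(im,cv2.COLOR_BGR2HSV)
for n,lo,hi in(('green',(55,100,40),(90,255,255)),('brass',(10,120,60),(30,255,255)),('red',(0,180,100),(6,255,255))):
    k,l,st,ce=cv2.connectedComponentsWithStats(cv2.inRange(hsv,lo,hi))
    for i in range(1,k):
        if st[i,4]>25 and st[i,0]>130 and st[i,1]>130: print(n,st[i],ce[i].round(1))
E
python3 chk.py t1
```

```text
tool_pos: [0.583, 0.0163, 0.0568]
force: [-0.0, 0.1, 0.1]
green [376 259  39  41 809] [397.6 276.8]
green [476 262  40  41 804] [496.8 280.1]
green [303 280   9  20 109] [306.  290.5]
brass [313 162  19  27 307] [322.7 175.3]
brass [344 170  18  23 193] [353.7 178.2]
red [146 284  10  49 228] [149.6 308.2]
red [157 284  11  48 239] [163.3 307.2]
```

```bash
echo '[[-0.175, 0, -0.04, 0, 0, 0], [-0.175, 0, -0.04, 0, 0, 0], [-0.175, 0, -0.04, 0, 0, 0], [-0.18, 0, -0.035, 0, 0, 0], [-0.18, 0, -0.01, 0, 0, 0], [-0.18, 0, -0.01, 0, 0, 0], [-0.18, 0, -0.01, 0, 0, 0], [-0.18, 0, -0.015, 0, 0, 0]]' > mv.in && python3 steer.py mv.in | egrep "tool_pos|^force"; python3 chk.py t2|head -3;  echo '[[-0.18, 0, 0.015, 0, 0, 0], [-0.18, 0, 0.015, 0, 0, 0], [-0.18, 0, 0.015, 0, 0, 0], [-0.18, 0, 0.02, 0, 0, 0], [-0.175, 0, 0.045, 0, 0, 0], [-0.175, 0, 0.045, 0, 0, 0], [-0.175, 0, 0.045, 0, 0, 0], [-0.175, 0, 0.045, 0, 0, 0]]' > mv.in && python3 steer.py mv.in | egrep "tool_pos|^force"; python3 chk.py t3
```

```text
tool_pos: [0.5801, -0.0089, 0.0701]
force: [0.5, -0.3, -0.1]
green [387 260  36  42 794] [407.5 279. ]
green [475 261  41  42 826] [496.2 280.2]
green [276 282   4  21  51] [277.9 292. ]
tool_pos: [0.5768, -0.037, 0.0751]
force: [0.2, 0.7, -0.4]
green [475 261  41  43 826] [496.3 280. ]
green [403 265  41  41 675] [419.3 283.7]
green [276 281  20  35 220] [285.4 296.1]
brass [313 162  49  33 835] [335.1 181. ]
brass [423 272  18  19 272] [431.5 281.4]
brass [279 286  17  19 248] [287.5 295.2]
red [146 284  10  49 225] [149.5 308.5]
red [157 284  11  48 235] [163.3 307. ]
```

```bash
echo '[[0, 0, -1.75, 0, 0, 0], [0, 0, -1.75, 0, 0, 0], [0, 0, -1.75, 0, 0, 0], [0, 0, 0, 0, 0, 0], [0, 0, 0, 0, 0, 0]]' > mv.in && python3 steer.py mv.in | egrep "time|tool_pos|^force"; python3 chk.py t4
python3 - <<'E'
from h import *
print(ray(bot.camera_model("top"),(431.5,281.4),.062)) 
C,x,_=elbow('a'); print('expected',C-x*(.022+.046), 'dist origin~',)
# b: with real reach -.017
for dx,h in((.06,.12),(.012,.064),(.001,.064)):
    P,R=tcp('b',dx,h,20,-.017); print(P,*delta(P,R))
E
```

```text
time: 8.77
tool_pos: [0.5832, -0.0001, 0.177]
force: [0.7, -0.5, 0.3]
green [475 261  41  42 840] [496.1 280.2]
green [402 265  38  41 622] [417.1 284.3]
brass [418 272  19  18 271] [427.  280.6]
red [146 284  10  49 227] [149.6 308.3]
red [157 284  11  48 241] [163.3 307.4]
[ 0.57182309 -0.09785389  0.062     ]
expected [ 0.57101513 -0.08791575  0.049     ] dist origin~
[ 0.60537777 -0.33751648  0.103263  ] [-0.2876  0.0617  0.1806] [  0.12  39.68 -17.52]
[ 0.59652528 -0.29033986  0.047263  ] [-0.2254  0.0475  0.2176] [  0.12  39.68 -17.52]
[ 0.59449659 -0.27952856  0.047263  ] [-0.2155  0.0442  0.214 ] [  0.12  39.68 -17.52]
```

Scaled: -0.0278 m is -1.39, 0.0101 m is 0.505.

```bash
echo '[[-1.39, 0.265, 0.505, 0, 0, 0], [-1.39, 0.265, 0.505, 0, 0, 0], [-1.39, 0.265, 0.505, 0, 0, 0], [-1.39, 0.265, 0.505, 0, 0, 0], [-1.39, 0.265, 0.505, 0, 0, 0], [-1.39, 0.265, 0.505, 0, 0, 0], [-1.39, 0.265, 0.505, 0, 0, 0], [-1.39, 0.265, 0.505, 0, 0, 0], [-1.39, 0.265, 0.505, 0, 0, 0], [-1.39, 0.265, 0.505, 0, 0, 0], [-1.39, 0.265, 0.505, 0, 0, 0], [-1.39, 0.265, 0.505, 0, 0, 0], [0, 0, 0, 0, 0, 0]]' > mv.in && python3 steer.py mv.in | egrep "time|tool_pos|^force"
echo '[[0, 0, 0, 0, 0.567, -0.25], [0, 0, 0, 0, 0.567, -0.25], [0, 0, 0, 0, 0.567, -0.25], [0, 0, 0, 0, 0.567, -0.25], [0, 0, 0, 0, 0.567, -0.25], [0, 0, 0, 0, 0.567, -0.25], [0, 0, 0, 0, 0.567, -0.25], [0, 0, 0, 0, 0, 0], [0, 0, 0, 0, 0, 0]]' > mv.in && python3 steer.py mv.in
python3 - <<'E'
from h import *
for dx,h in((.06,.12),(.015,.064),(.001,.064)):
    P,R=tcp('b',dx,h,20,-.017); print(P,*delta(P,R))
E
```

```text
time: 9.9
tool_pos: [0.601, -0.3662, 0.1716]
force: [0.8, -0.2, 0.2]
time: 10.65
tool_pos: [0.6017, -0.3614, 0.1685]
orientation: [[-0.167, 0.984, -0.067], [0.923, 0.18, 0.34], [0.346, -0.006, -0.938]]
force: [-0.3, 1.1, -0.4]
gripper_width: 0.0164
finger_force: 0.0
[ 0.60537777 -0.33751648  0.103263  ] [-0.0011  0.0083  0.0691] [-0.21 -0.27 -0.35]
[ 0.59707856 -0.2932884   0.047263  ] [0.0217 0.0084 0.1372] [-0.21 -0.27 -0.35]
[ 0.59449659 -0.27952856  0.047263  ] [0.0348 0.0084 0.142 ] [-0.21 -0.27 -0.35]
```

```bash
echo '[[0.27, 0.105, 1.715, 0, 0, 0], [0.27, 0.105, 1.715, 0, 0, 0], [0.27, 0.105, 1.715, 0, 0, 0], [0.275, 0.105, 1.715, 0, 0, 0], [0, 0, 0, 0, 0, 0], [0, 0, 0, 0, 0, 0], [0, 0, 0, 0, 0, 0], [0, 0, 0, 0, 0, 0]]' > mv.in && python3 steer.py mv.in | egrep "time|tool_pos|^force"
python3 - <<'E'
from h import *
P,R=tcp('b',.003,.064,20,-.017); print(P,*delta(P,R))
s=bot.state();w=bot.read_camera("wrist");ms=bot.camera_model("side");sd=bot.read_camera("side")
c=(pix(ms,[.59,-.26,.05])-[40,40]).astype(int)
a=cv2.resize(sd[c[1]:c[1]+80,c[0]:c[0]+80],None,fx=5,fy=5); b=w[230:430,215:415].repeat(2,0).repeat(2,1)
im=np.hstack([a,b])[:,:,::-1]; cv2.imwrite("pics/w7.png",(((im/255.)**.5)*255).astype(np.uint8))
E
python3 chk.py t5|head -4
```

```text
time: 11.32
tool_pos: [0.6013, -0.2948, 0.0561]
force: [0.1, -0.3, -0.5]
[ 0.59486544 -0.28149425  0.047263  ] [ 0.0104 -0.0039  0.0131] [0.21 0.3  0.01]
green [475 262  41  41 855] [495.7 280.2]
green [402 265  37  41 620] [416.9 284.3]
green [276 279  37  39 588] [295.3 296.4]
brass [313 163  49  39 991] [337.  183.3]
```

View pics/w7.png

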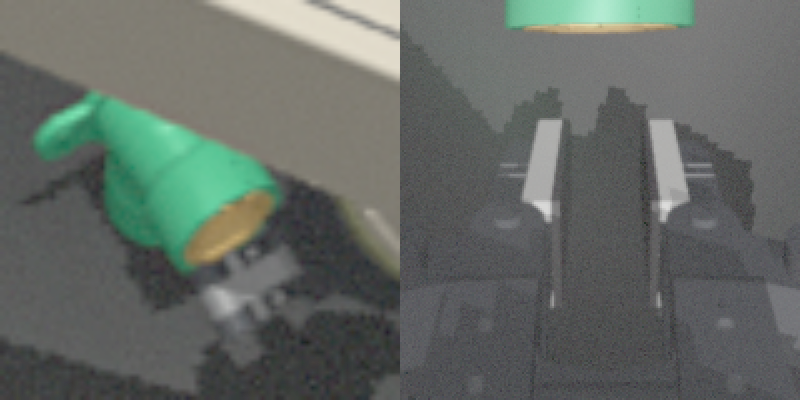

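The last view shows the fingers centred behind elbow b's port (the port spans crop x 505–695, the fingers centre on about 609) and still short of it. Finishing the approach, then the same arc push.

Scaled: 0.0066 m is 0.33, 0.0065 m is 0.325.

```bash
echo '[[0.26, -0.1, 0.33, 0, 0, 0], [0.26, -0.095, 0.325, 0, 0, 0], [0, 0, 0, 0, 0, 0], [0, 0, 0, 0, 0, 0], [0, 0, 0, 0, 0, 0], [0, 0, 0, 0, 0, 0]]' > mv.in && python3 steer.py mv.in | egrep "time|tool_pos|^force"; python3 chk.py t6|head -1
echo '[[0.095, 0, 0.035, 0, 0, 0], [0.095, 0, 0.035, 0, 0, 0], [0.165, 0, -0.065, 0, 0, 0], [0.165, 0, -0.065, 0, 0, 0], [0.17, 0, -0.065, 0, 0, 0], [0.17, 0, -0.065, 0, 0, 0]]' > mv.in && python3 steer.py mv.in | egrep "time|tool_pos|^force"; python3 chk.py t7
```

```text
time: 11.97
tool_pos: [0.5935, -0.2806, 0.0444]
force: [0.7, -0.5, -0.9]
green [476 261  40  43 856] [495.8 280.3]
time: 12.52
tool_pos: [0.5903, -0.2648, 0.0536]
force: [-0.2, -0.7, -0.6]
green [473 262  39  42 833] [492.4 280.4]
green [401 265  38  41 628] [417.  284.3]
green [276 279  37  39 591] [295.3 296.4]
brass [313 163  49  39 988] [336.9 183.3]
brass [418 272  19  18 271] [426.9 280.7]
brass [279 286  19  19 264] [287.9 295.2]
red [146 284  10  49 233] [149.6 307.9]
red [157 284  11  48 237] [163.3 306.7]
```

Scaled: 0.0036 m is 0.18, 0.0035 m is 0.175.

```bash
echo '[[0.175, 0, -0.04, 0, 0, 0], [0.175, 0, -0.04, 0, 0, 0], [0.175, 0, -0.04, 0, 0, 0], [0.18, 0, -0.035, 0, 0, 0], [0.18, 0, -0.01, 0, 0, 0], [0.18, 0, -0.01, 0, 0, 0], [0.18, 0, -0.01, 0, 0, 0], [0.18, 0, -0.015, 0, 0, 0]]' > mv.in && python3 steer.py mv.in | egrep "tool_pos|^force"; python3 chk.py t8|head -3;  echo '[[0.18, 0, 0.015, 0, 0, 0], [0.18, 0, 0.015, 0, 0, 0], [0.18, 0, 0.015, 0, 0, 0], [0.18, 0, 0.02, 0, 0, 0], [0.175, 0, 0.045, 0, 0, 0], [0.175, 0, 0.045, 0, 0, 0]]' > mv.in && python3 steer.py mv.in | egrep "tool_pos|^force"; python3 chk.py t9
```

```text
tool_pos: [0.5855, -0.2398, 0.0669]
force: [-0.3, 0.1, 1.3]
green [465 263  40  42 852] [482.4 281.5]
green [401 265  38  41 622] [417.  284.1]
green [276 279  37  39 587] [295.3 296.3]
tool_pos: [0.5816, -0.2189, 0.071]
force: [-0.8, 0.1, 0.4]
green [401 265  38  41 625] [417.  284.3]
green [455 264  41  42 833] [470.6 283.2]
green [276 279  37  39 589] [295.3 296.3]
brass [313 162  49  40 991] [336.9 183.3]
brass [485 270  11  19 132] [489.3 279.1]
brass [418 272  19  18 271] [426.9 280.7]
brass [279 286  19  19 262] [288.  295.1]
red [146 284  10  49 232] [149.6 308.2]
red [157 284  11  48 235] [163.3 307.1]
```

Units first: shifts go in units of 20 mm and turns go in units of 10 degrees. So 0.0035 m is 0.175, 0.0034 m is 0.17.

```bash
echo '[[0.175, 0, 0.045, 0, 0, 0], [0.175, 0, 0.045, 0, 0, 0], [0.17, 0, 0.06, 0, 0, 0], [0.17, 0, 0.06, 0, 0, 0], [0, 0, 0, 0, 0, 0], [0, 0, 0, 0, 0, 0]]' > mv.in && python3 steer.py mv.in | egrep "tool_pos|^force"; python3 chk.py t10|egrep -n "green|brass"
```

```text
tool_pos: [0.5791, -0.205, 0.0719]
force: [0.2, -0.1, -0.2]
1:green [401 265  38  41 622] [417.  284.3]
2:green [445 267  38  41 647] [461.9 286.3]
3:green [276 279  37  39 585] [295.4 296.3]
4:brass [313 163  49  39 989] [336.9 183.3]
5:brass [418 272  19  18 271] [426.9 280.7]
6:brass [455 274  19  18 280] [464.1 282.5]
7:brass [279 286  19  19 262] [288.  295.1]
```

Elbow b has fallen: its brass now reads as a full 19x18 px circle, like a and c. I'll retreat and check.

```bash
echo '[[0, 0, -1.75, 0, 0, 0], [0, 0, -1.75, 0, 0, 0], [0, 0, -1.75, 0, 0, 0], [0, 0, -1.75, 0, 0, 0], [0, 0, 0, 0, 0, 0], [0, 0, 0, 0, 0, 0], [0, 0, 0, 0, 0, 0]]' > mv.in && python3 steer.py mv.in | egrep "time|tool_pos|^force"; python3 chk.py t11
python3 - <<'E'
from h import *
m=bot.camera_model("top"); ms=bot.camera_model("side")
hsv=cv2.cvtColor(bot.read_camera("side"),cv2.COLOR_RGB2HSV); k,l,st,ce=cv2.connectedComponentsWithStats(cv2.inRange(hsv,(10,120,60),(30,255,255)))
S=[(st[i],ce[i]) for i in range(1,k) if st[i,4]>40 and 230<ce[i][0]<420 and ce[i][1]>200]
for n,u in dict(a=(426.9,280.7),b=(464.1,282.5),c=(288,295.1)).items():
    A=m["R"];best=None
    for s,c in S:
        T=cv2.triangulatePoints(*[np.diag([1,1,1])@np.array([[q["fx"],0,q["cx"]],[0,q["fy"],q["cy"]],[0,0,1]])@np.c_[q["R"],q["t"]] for q in(m,ms)],np.array(u).reshape(2,1),c.reshape(2,1)); X=(T[:3]/T[3]).ravel()
        e=np.abs(pix(m,X)-u).sum()
        if best is None or e<best[0]: best=(e,X,s)
    print(n,best)
E
```

```text
time: 14.97
tool_pos: [0.5878, -0.2525, 0.203]
force: [-0.2, 0.0, -1.0]
green [402 265  37  41 629] [417.  284.3]
green [445 267  38  41 644] [462.  286.2]
green [276 279  37  39 587] [295.3 296.4]
brass [313 162  49  40 992] [336.9 183.4]
brass [418 272  19  18 271] [426.9 280.7]
brass [454 274  19  18 272] [462.8 282.6]
brass [279 286  19  19 264] [287.9 295.2]
red [146 284  10  49 237] [149.6 308. ]
red [157 284  11  48 238] [163.3 307. ]
a (np.float64(0.08209600745908574), array([ 0.57067207, -0.08607281,  0.07414673]), array([311, 298,  19,  15, 225], dtype=int32))
b (np.float64(0.07753942841202388), array([ 0.57262972, -0.16361203,  0.07718694]), array([325, 325,  20,  17, 264], dtype=int32))
c (np.float64(22.699658761455964), array([ 0.62363825,  0.23023693, -0.38625464]), array([311, 298,  19,  15, 225], dtype=int32))
```

```bash
python3 -c "
from plant import bot
print(bot.sign_off())"
```

```text
the job is handed in; nothing more can be done
None
```

I tipped both standing elbows onto their wall plates with threads up, within a few millimetres of where I predicted. Elbow c, the gauge and the cutters read unmoved in the top view. I didn't re-measure the caliper, but the arm never went near it. I handed the job in shortly after 15 s on the robot's clock, and no verdict came back.

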